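Lengthen the landing bay of the car return chute by one hole

TASK

The next class runs longer cars, so set the orange car stop at the foot of the return chute one hole further out: press the red snap button on the blue telescoping tube flush, slide the tube along (the yellow lug is there to push on), away from the chute, until the button snaps out of the very next hole, and no further. Work gently, without leaning hard on the tube, let go, and leave the purple racer, the bell, the cone and the flag holder where they stand.

Things in the scene. Friction and masses are not known exactly. Their poses are not given: they have to be found in the camera images.
- bracket: Fixed chute, lane and clamp column in one piece; place and yaw vary. Origin: at shelf level exactly below the red button; z up. A level square telescoping tube runs along its y axis over the origin: aluminium inner tube (fixed) and blue outer tube (slides), 30 mm wide and high, wall 2, from y = -100 to +75 at the start. It is delicate: more than 35 N of pressing or pushing breaks it.
- column (a point): Foot of the steel clamp column that carries the inner tube, on the shelf at bracket x 0, y -170 mm. The column is clamped anew each day: the flat top face of the blue tube lies somewhere from 85 to 110 mm above the shelf. That height is NOT measured; it must be seen or felt. The tube gives about 1 mm under 12 N.
- under_lug (a point): Point on the shelf (z 0) right below the working face of the yellow lug at the start: bracket x 0, y +16 mm. The lug stands on the blue tube: 30 mm wide (x), 10 thick, 22 high above the top face; its flat working face looks to the button (-y). Pushing it towards bracket +y, away from the chute ramp, slides the blue tube; lug, holes and orange stop go along.
- under_next (a point): Point on the shelf right below the next hole at the start: bracket x 0, y -40 mm. The blue tube's top face has three round 15 mm holes on its centre line, at y 0 (red button stands in it), -40 and -80 at the start. This hole comes over the button when the tube is slid 40 mm.
- lane (a point): Middle of the landing lane's plywood top, 12 mm above the shelf, at bracket x 95, y 0. The lane spans x 45 to 153; the ramp rises from y -100 towards -y, to 155 mm high at y -420. The orange stop paddle, fixed to the blue tube, reaches over the lane at y +66, x 55 to 140, at the start.
- sleeve (a joint): Slide of the blue outer tube along the bracket's +y, in m: 0 at the start (button in the first hole, about 1.5 mm of play either way), 0.040 with the button in the next hole, 0.080 in the last. It resists with about 2 to 3 N of friction.
- button (a joint): Travel of the red snap button (12 mm across, dome radius 6, in the inner tube: does not go along with the blue tube), m: 0 fully out, top 7 mm above the blue tube's top face; 0.007 flush; 0.009 under the wall. Spring 4 N out, 6.3 N flush. Out, it locks the tube; held flush, about 10 N on the lug slides it under the wall; it then stays under unaided, snaps out at the next hole, stopping the tube.
- racer: Purple plastic slot car, 58 x 124 x 37 mm, standing in the landing lane; origin under its middle. Leave alone.
- bell: Brass counter bell on a black foot, 72 mm across, 53 high; origin under its middle. Leave alone.
- cone: White plastic traffic cone with orange band, foot 62 mm square, 85 high; origin under its middle. Leave alone.
- flag_holder: Dark green round tin, 76 mm across, 75 high, with two small flags on sticks up to 130 high; origin under its middle. Leave alone.

How it is judged:
On the way, in this order (a step that is already met when the one before it is completed fails the run):
1. the snap button is pressed flush (travel over 6 mm) with the blue tube still at its first hole (value of joint button above 0.006 m and value of joint sleeve below 0.006 m), for 0.05 s.
2. the button has snapped out of the next hole (value of joint button below 0.002 m and value of joint sleeve between 0.036 and 0.044 m), for 0.2 s.
At the end, for the whole second after the job is handed in: The blue tube stands at the next hole (slide 40 mm, within 4 mm) with the red button sprung out of it (within 2 mm of fully out); the four bystanders have not moved (all of step 2); the robot touches nothing.
It fails at once if the robot pressed or pushed on the bracket, tube or button with more than 35 N (contact force between any of the fingers, the arm and bracket above 35 N).
It fails at once if the tube was pushed past the next hole (slide over 50 mm) (value of joint sleeve above 0.05 m).
It fails at once if a bystander was moved by more than 15 mm (distance of any of racer, bell, cone, flag_holder from where it was at the start of the episode above 0.015 m).
It fails at once if a bystander was tipped over (angle between any of racer, bell, cone, flag_holder's own z axis and vertical above 0.4 rad).
It also fails if it takes over 32 s, if anything falls off the work surface, if the arm or the gripper's body presses on something with over 40 N, if the wrist force passes 120 N, or if a joint passes its speed limit or range.

ROBOT

A 7-joint arm with a two-finger parallel gripper is mounted at the origin on the work surface. World frame = base frame: x ahead of the robot, y to its left, z up, the work surface at z = 0. Lengths are in m, angles in rad, forces in N, time in s.
With the tool pointing down it reaches from about 0.4 to 0.85 m from the base axis. Payload 6.9 kg.
Tool frame: the origin (TCP) lies at the centre of the arm's flange, where the gripper is bolted on; the fingertips stand 173 mm ahead of it and the grasp point (between the pads) lies 155 mm ahead of it; z points along the fingers, y is the direction in which the jaws open and shut (so a half turn about z gives the same grasp; the last joint's range is limited). The gripper opens to 85 mm and grips with 20 to 120 N. Pads are 22 mm wide; open, the fingers measure 114 mm over their backs; the gripper's body (76 mm by 85 mm) begins 54 mm behind the grasp point. The pads swing forward as they close: fully open they stand 13 mm farther back than shut.
Start: joints at [1.325, 0.507, -0.238, 1.5, 0.126, 1.149, -0.155], TCP at [0.215, -0.587, 0.405] pointing down, gripper open.
Joint ranges: [-3.08, 3.08], [-0.24, 2.05], [-1.43, 1.35], [0, 2.5], [-1.52, 4.66], [0.17, 1.96], [-2.89, 2.89]. Speed limits (rad/s): [2.39, 2.39, 3.14, 3.14, 3.14, 3.14, 3.14].

INTERFACE

Orientations are given as a rotation vector (axis times angle).
In Python, from rig import robot, eyes, ticket gives the robot as it stands. The module is installed in compiled form; this text tells all that it offers.
- The arm moves only by the tool play_rows, never from a script. Its argument "series" is a list of rows, each an object with "offset": the shift along the tool's x, y, z in cm, a list of three; "roll": the turn about the tool's z in units of 5 degrees (1.0 is 5 degrees); "claw": the gripper command: -1 is fully open, 1 is shut, values between are in proportion. In form: [{"offset": [dx, dy, dz], "roll": roll, "claw": claw}, ...]. A call has 1 to 10 rows; each row shifts and turns the pose as measured when the row begins, along the tool's axes as they then stand; what a row does not reach is not made up. A row lasts 1/12 s, in which the tool goes at most 41.7 mm and 7.16 degrees, less where a joint would pass 70% of its speed; a pose out of reach is approached as far as the arm can. A call with a gripper value outside its range is refused whole. The fingers move at their own pace and stop on an object; "newtons" is the grip in N (left out, the last holds). Time passes only in rows, so rows that do not move let the fingers close. It gives the time, the measured TCP pose, the force and the opening at its end, in the units of the state.
- robot.observe(): the state, without advancing time (a new reading comes with each control period).
- eyes.capture(name): name is "scene" or "top" or "wrist"; returns a dict with "color" (420x560x3 uint8, blue, green, red), "vertical_fov" (degrees; the focal length in pixels is half the picture's height over the tangent of half this angle, whatever the lens; pixels are square), "cx", "cy" (the principal point, pixels), "R" (3x3) and "t" (3): a world point X has camera coordinates R X + t. Camera axes: x right, y down, z forward; pixel columns grow to the right and rows downward; lengths in m; the calibration is good to about 2 mm. A picture is of the moment at which its call begins. There is no depth.
- ticket.finish_job(): hands the job in, once; it reports no verdict.
Trained networks look in the newest picture that a camera, given by its name, has taken for a name from the list of things; names that differ only in an ending like _2 or _b are one class to them, and where a whole thing is asked for, a point or a joint stands for the part that bears it (a point fixed in the world has none). Each returns a list of dicts, best first, with "conf" (0 to 1); they miss things now and then, are a little off and sometimes report something else, mostly with a low value. They report only what shows in the picture. A call takes as long as a camera call.
- eyes.spot_in(camera, label): "centre" ([column, row] in pixels, amid what is visible of it).
- eyes.mark_of(camera, label): "centre" ([column, row] in pixels: a listed point, or the origin of a listed thing).
The state is a dict: "clock": time; "joints": joint angles; "qd": joint speeds; "tau": joint torques, N m; "ee_pos": TCP position; "tcp_rot": TCP orientation; "force": force on the tool from outside, world axes, zero at the start; "moment": the same for the moment, N m; "width": opening from 0.0 (shut) to 1.0 (fully open).
Only numpy, scipy, OpenCV 4.12 (cv2) and the standard library are available. Lean on these libraries where they do the work, as an engineer would, in place of code of your own. Each camera call takes 0.05 s, during which the arm holds its last target.

## Working session

There is one attempt and no reset: what is moved stays moved. The work goes in short steps, Python scripts to look and compute and a tool call to move; the robot and the scene stay as the last step left them, time stands still between calls to the robot, and variables do not carry over. Pictures are saved under pics/ and viewed, and the job is handed in when it is done.

Besides the shell and the picture viewer there is one more tool, called after ">>>" as name([rows], argument=value, ...), one row to a line, values as JSON. play_rows: Moves the arm, as the interface text tells. Its arguments: {"type":"object","properties":{"series":{"type":"array","items":{"type":"object","properties":{"offset":{"type":"array","items":{"type":"number"}},"roll":{"type":"number"},"claw":{"type":"number"}}}},"newtons":{"type":"number"}},"required":["series"]}

```bash
mkdir -p pics; cat > h.py <<'E'
import numpy as np, cv2
from rig import robot, eyes, ticket
def K(c):
    f=c["color"].shape[0]/2/np.tan(np.radians(c["vertical_fov"])/2); return f,c["cx"],c["cy"]
def ray(c,p):
    f,cx,cy=K(c); R=np.array(c["R"]);t=np.array(c["t"])
    d=R.T@np.array([(p[0]-cx)/f,(p[1]-cy)/f,1]); return -R.T@t,d
def onz(c,p,z):
    o,d=ray(c,p); return o+d*(z-o[2])/d[2]
def proj(c,X):
    f,cx,cy=K(c); q=np.array(c["R"])@np.array(X)+np.array(c["t"]); return np.array([f*q[0]/q[2]+cx,f*q[1]/q[2]+cy])
E
cat > a.py <<'E'
from h import *
import pickle
s=robot.observe(); print({k:np.round(v,3) for k,v in s.items()})
D={}
for n in ["scene","top","wrist"]:
    c=eyes.capture(n); D[n]=c; cv2.imwrite(f"pics/{n}0.png",c["color"])
    for l in ["bracket","column","under_lug","under_next","lane","racer","bell","cone","flag_holder"]:
        for r in eyes.mark_of(n,l)[:2]:
            print(n,l,np.round(r["centre"],1),round(r["conf"],2),np.round(onz(c,r["centre"],0.012 if l in("lane","racer") else 0),4))
    for l in ["button","sleeve"]:
        print(n,"spot",l,[(np.round(r["centre"],1),round(r["conf"],2)) for r in eyes.spot_in(n,l)[:2]])
pickle.dump(D,open("D0.pkl","wb"))
E
python3 a.py
```

```text
{'clock': np.float64(0.0), 'joints': array([ 1.324,  0.508, -0.238,  1.501,  0.126,  1.149, -0.155]), 'qd': array([ 0.001,  0.001,  0.001, -0.001,  0.   ,  0.   , -0.002]), 'tau': array([ 1.0000e-03, -6.2060e+01, -2.1860e+00, -2.4965e+01,  1.3000e-02,
        1.2000e-02, -0.0000e+00]), 'ee_pos': array([ 0.215, -0.587,  0.404]), 'tcp_rot': array([-3.091e+00, -5.490e-01,  1.000e-03]), 'force': array([ 0.564,  1.002, -0.393]), 'moment': array([ 0.039, -0.033,  0.034]), 'width': np.float64(0.999)}
scene bracket [252.9 262.5] 0.76 [ 0.5523 -0.0344  0.    ]
scene column [192.2 320.7] 0.73 [ 0.5398 -0.1967  0.    ]
scene under_next [292.  284.3] 0.23 [ 0.6435 -0.0351  0.    ]
scene lane [291.4 285.2] 0.81 [ 0.6485 -0.0444  0.012 ]
scene lane [177.6 274.1] 0.59 [ 0.4569 -0.1411  0.012 ]
scene racer [279.4 295.7] 0.59 [ 0.6431 -0.0752  0.012 ]
scene bell [241.8 208.6] 0.77 [0.4462 0.0682 0.    ]
scene cone [325.5 197.4] 0.86 [ 0.5779  0.1948 -0.    ]
scene cone [253.6 263.3] 0.7 [ 0.5546 -0.0352  0.    ]
scene flag_holder [176.3 276.6] 0.62 [ 0.4511 -0.1414  0.    ]
scene flag_holder [253.  265.1] 0.36 [ 0.5562 -0.0394  0.    ]
scene spot button [(array([224.8, 326.9]), 0.64)]
scene spot sleeve [(array([267.3, 234.1]), 0.83)]
top bracket [338.8 217.8] 0.94 [ 0.5594 -0.0316  0.    ]
top column [423.7 230. ] 0.61 [ 0.5396 -0.2002  0.    ]
top lane [343.8 167.7] 0.83 [ 0.6585 -0.0386  0.012 ]
top bell [290.8 270. ] 0.57 [0.4535 0.0614 0.    ]
top cone [225.1 206.9] 0.69 [0.5753 0.196  0.    ]
top flag_holder [391.1 274. ] 0.58 [ 0.4511 -0.1364  0.    ]
top spot button []
top spot sleeve [(array([329.9, 209.9]), 0.97)]
wrist spot button []
wrist spot sleeve []
```

```bash
python3 - <<'E'
import cv2
a=cv2.imread("pics/top0.png");cv2.imwrite("pics/topz.png",cv2.resize(a[120:320,200:460],None,fx=3,fy=3,interpolation=2))
a=cv2.imread("pics/scene0.png");cv2.imwrite("pics/scenez.png",cv2.resize(a[150:350,130:390],None,fx=3,fy=3,interpolation=2))
E
```

```text
(no output)
```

View pics/topz.png

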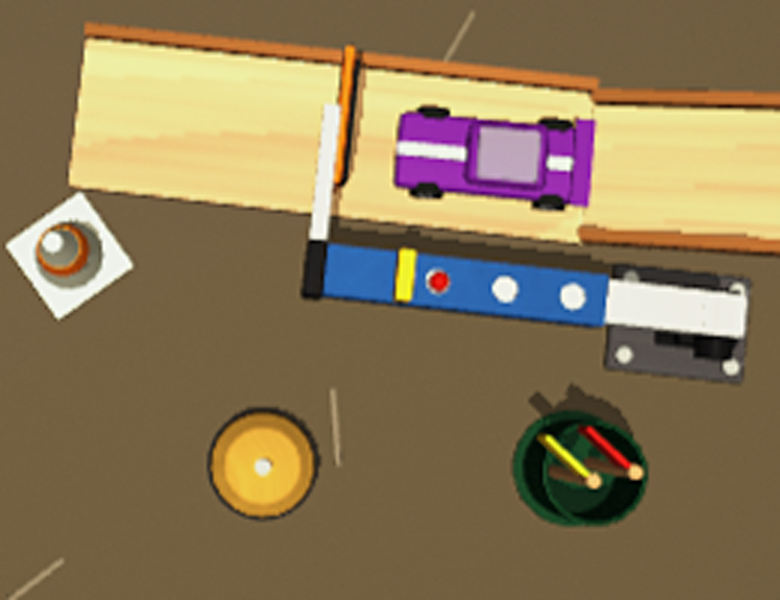

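View pics/scenez.png

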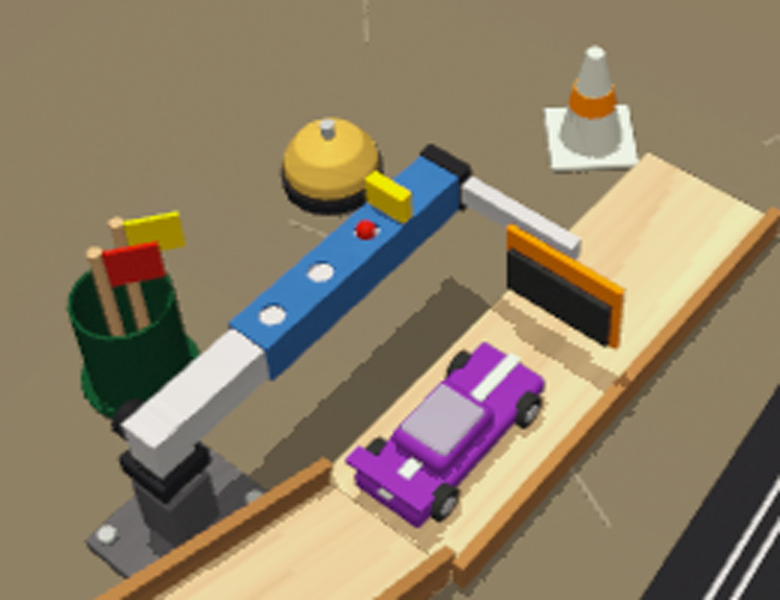

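View pics/scene0.png

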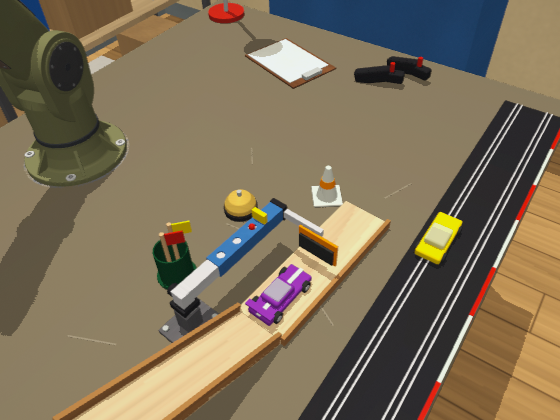

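The top view shows the button at about (346,214), the lug at (335,211) and free holes at (368,216) and (391,219). The bell and the flag tin stand on the robot side, and the racer is in the lane. Next I fit the bracket pose and tube height from both views.

```bash
cat > b.py <<'E'
from h import *
import pickle
from scipy.optimize import least_squares
D=pickle.load(open("D0.pkl","rb"))
def cents(n,mask,roi):
    x0,y0,x1,y1=roi; m=np.zeros(mask.shape,np.uint8); m[y0:y1,x0:x1]=mask[y0:y1,x0:x1]
    k,l,st,ce=cv2.connectedComponentsWithStats(m); 
    return [(np.round(ce[i],2),st[i,4]) for i in range(1,k) if st[i,4]>5]
for n,roi in [("top",(300,195,405,235)),("scene",(205,195,290,275))]:
    b,g,r=[D[n]["color"][...,i].astype(int) for i in range(3)]
    print(n,"red",cents(n,((r>130)&(g<80)&(b<80)).astype(np.uint8),roi))
    print(n,"white",cents(n,((r>150)&(g>150)&(b>150)).astype(np.uint8),roi))
    print(n,"yel",cents(n,((r>150)&(g>130)&(b<110)).astype(np.uint8),roi))
    print(n,"blue",cents(n,((b>110)&(r<90)).astype(np.uint8),roi))
E
python3 b.py
```

```text
top red [(array([345.86, 213.41]), np.int32(29))]
top white [(array([305.68, 197.  ]), np.int32(28)), (array([342.5, 212. ]), np.int32(8)), (array([367.77, 215.88]), np.int32(57)), (array([403.12, 220.62]), np.int32(40)), (array([390.39, 218.39]), np.int32(54))]
top yel [(array([334.74, 210.97]), np.int32(94))]
top blue [(array([319.46, 210.58]), np.int32(400)), (array([370.06, 216.27]), np.int32(919))]
scene red [(array([251.5, 226. ]), np.int32(26))]
scene white [(array([287.22, 211.52]), np.int32(23)), (array([236.5, 240.5]), np.int32(40)), (array([220.41, 254.9 ]), np.int32(39)), (array([282.3 , 265.91]), np.int32(80)), (array([209.22, 267.11]), np.int32(127))]
scene yel [(array([242.3 , 204.32]), np.int32(573)), (array([275.5, 269.5]), np.int32(10))]
scene blue [(array([271.44, 210.4 ]), np.int32(197)), (array([234.68, 242.04]), np.int32(761))]
```

```bash
cat > c.py <<'E'
from h import *
import pickle
from scipy.optimize import least_squares
D=pickle.load(open("D0.pkl","rb"))
# feature: local y, dz above tube top, top px, scene px
F=[(-.04,-.001,(367.77,215.88),(236.5,240.5)),(-.08,-.001,(390.39,218.39),(220.41,254.9)),(0,.004,(345.86,213.41),(251.5,226))]
def loc(p,x,y,z): return np.array([p[0]+x*np.cos(p[2])-y*np.sin(p[2]),p[1]+x*np.sin(p[2])+y*np.cos(p[2]),z])
def res(p):
    return np.concatenate([proj(D[n],loc(p,0,y,p[3]+dz))-q for y,dz,a,b in F for n,q in(("top",a),("scene",b))])
s=least_squares(res,[.56,-.03,-.1,.1]);print(s.x,np.degrees(s.x[2]));print(res(s.x).reshape(-1,2).round(2))
for n,q in [("top",(334.74,210.97))]: print(proj(D[n],loc(s.x,0,.021,s.x[3]+.022)),q)
print("lug base top-view", loc(s.x,0,.016,s.x[3]), "column", loc(s.x,0,-.17,0),"lane",loc(s.x,.095,0,.012))
for n in D:
    c=D[n];print(n, (-np.array(c["R"]).T@np.array(c["t"])).round(3))
# triangulate each
for y,dz,a,b in F:
    o1,d1=ray(D["top"],a);o2,d2=ray(D["scene"],b)
    k=np.linalg.lstsq(np.c_[d1,-d2],o2-o1,rcond=None)[0]; print(y,(o1+d1*k[0]).round(4),(o2+d2*k[1]).round(4))
E
python3 c.py
```

```text
[ 0.55875557 -0.03360354 -0.08592454  0.10696565] -4.923113315749626
[[ 0.49  0.56]
 [ 0.54  0.33]
 [ 0.29  0.57]
 [ 0.56  0.16]
 [ 0.35  0.3 ]
 [ 0.68 -0.6 ]]
[335.35907221 211.53085405] (334.74, 210.97)
lug base top-view [ 0.56012867 -0.01766257  0.10696565] column [ 0.54416636 -0.20297637  0.        ] lane [ 0.65340509 -0.04175633  0.012     ]
scene [ 0.951 -0.488  0.778]
top [0.485 0.067 1.001]
wrist [ 0.288 -0.561  0.374]
-0.04 [ 0.5562 -0.0725  0.1067] [ 0.5546 -0.0739  0.1068]
-0.08 [ 0.5528 -0.1127  0.1066] [ 0.5513 -0.114   0.1067]
0 [ 0.5594 -0.0331  0.1096] [ 0.5578 -0.0345  0.1096]
```

Fit: button at (0.559, −0.034), yaw −4.9°, tube top at about 0.107 m, inside the given range. I'll move above it with the jaws shut.

>>> play_rows([
  {"offset": [2, -1.5, 0], "roll": 0, "claw": 1},
  {"offset": [3, -2.3, 0], "roll": 0, "claw": 1},
  {"offset": [3, -2.3, 0], "roll": 0, "claw": 1},
  {"offset": [3, -2.3, 0], "roll": 0, "claw": 1},
  {"offset": [3, -2.3, 0], "roll": 0, "claw": 1},
  {"offset": [3, -2.3, 0], "roll": 0, "claw": 1},
  {"offset": [3, -2.3, 0], "roll": 0, "claw": 1},
  {"offset": [3, -2.3, 0], "roll": 0, "claw": 1},
  {"offset": [3, -2.3, 0], "roll": 0, "claw": 1},
  {"offset": [3, -2.3, 0], "roll": 0, "claw": 1},
], newtons=40)

```text
clock: 2.63
ee_pos: [0.4131, -0.2754, 0.4025]
tcp_rot: [3.092, 0.519, -0.004]
force: [0.4, 0.3, -0.1]
width: -0.003
```

```bash
cat > g.py <<'E'
from h import *
from scipy.spatial.transform import Rotation as Ro
import sys
P=[0.55876,-0.0336,-0.0859,0.107]
def goal(ly,tipz,lx=0):
    return np.array([P[0]+lx*np.cos(P[2])-ly*np.sin(P[2]),P[1]+lx*np.sin(P[2])+ly*np.cos(P[2]),tipz+.173])
def rep(ly,tipz,lx=0):
    s=robot.observe();R=Ro.from_rotvec(s["tcp_rot"]).as_matrix();p=np.array(s["ee_pos"])
    x=R[:,0]; yaw=np.degrees(np.arctan2(x[1],x[0])); want=90+np.degrees(P[2])
    d=R.T@(goal(ly,tipz,lx)-p)*100
    q=p+R[:,2]*.173; e=q[:2]-np.array(P[:2]);c,sn=np.cos(P[2]),np.sin(P[2])
    print("clock",round(float(s["clock"]),2),"tip",q.round(4),"local mm",(np.array([c*e[0]+sn*e[1],-sn*e[0]+c*e[1]])*1000).round(1),"tilt",np.round(R[:,2],4),"yaw",yaw.round(2))
    print("offset cm",d.round(3),"roll units",-(want-yaw)/5,"F",np.round(s["force"],2),"w",s["width"],"j",np.round(s["joints"],2))
if __name__=="__main__": rep(*map(float,sys.argv[1:]))
E
python3 g.py 0.002 0.2
```

```text
clock 2.63 tip [ 0.4128 -0.2764  0.2295] local mm [-124.6 -254.5] tilt [-0.0018 -0.0063 -1.    ] yaw 19.04
offset cm [ 21.746 -18.301   2.764] roll units -13.208460015594431 F [ 0.45  0.31 -0.12] w -0.002861081983119419 j [ 0.78  0.32 -0.33  1.83  0.13  1.01 -0.84]
```

>>> play_rows([
  {"offset": [3, -2.55, 0], "roll": 0, "claw": 1},
  {"offset": [3, -2.55, 0], "roll": 0, "claw": 1},
  {"offset": [3, -2.55, 0], "roll": 0, "claw": 1},
  {"offset": [3, -2.55, 0], "roll": 0, "claw": 1},
  {"offset": [3, -2.55, 0], "roll": 0, "claw": 1},
  {"offset": [3, -2.55, 0], "roll": 0, "claw": 1},
  {"offset": [3, -2.5, 0], "roll": 0, "claw": 1},
  {"offset": [0, 0, 0], "roll": -1.3, "claw": 1},
  {"offset": [0, 0, 0], "roll": -1.3, "claw": 1},
  {"offset": [0, 0, 0], "roll": -1.3, "claw": 1},
])

```text
clock: 3.47
ee_pos: [0.5622, -0.0119, 0.4031]
tcp_rot: [2.95, 1.068, 0.009]
force: [-0.5, -0.9, 0.5]
width: -0.003
```

>>> play_rows([
  {"offset": [0, 0, 0], "roll": -1.3, "claw": 1},
  {"offset": [0, 0, 0], "roll": -1.3, "claw": 1},
  {"offset": [0, 0, 0], "roll": -1.3, "claw": 1},
  {"offset": [0, 0, 0], "roll": -1.3, "claw": 1},
  {"offset": [0, 0, 0], "roll": -1.3, "claw": 1},
  {"offset": [0, 0, 0], "roll": -1.3, "claw": 1},
  {"offset": [0, 0, 0], "roll": -1.0, "claw": 1},
])

```text
clock: 4.05
ee_pos: [0.5626, -0.0097, 0.4035]
tcp_rot: [2.285, 2.146, 0.008]
force: [0.0, 0.6, 0.1]
width: -0.001
```

```bash
python3 g.py 0.002 0.16
```

```text
clock 4.05 tip [ 0.564  -0.01    0.2305] local mm [ 3.2 24. ] tilt [ 0.0082 -0.0017 -1.    ] yaw 86.39
offset cm [-2.201 -0.284  7.053] roll units 0.2622450797703408 F [0.02 0.58 0.09] w -0.0009470732486053028 j [ 0.43  0.47 -0.7   1.67  0.34  1.12 -0.43]
```

>>> play_rows([
  {"offset": [-1.1, -0.15, 2.5], "roll": 0.26, "claw": 1},
  {"offset": [-1.1, -0.13, 2.5], "roll": 0, "claw": 1},
  {"offset": [0, 0, 1.5], "roll": 0, "claw": 1},
  {"offset": [0, 0, 0], "roll": 0, "claw": 1},
  {"offset": [0, 0, 0], "roll": 0, "claw": 1},
])

```text
clock: 4.47
ee_pos: [0.5594, -0.0324, 0.338]
tcp_rot: [2.302, 2.124, 0.013]
force: [0.3, 0.0, 0.2]
width: -0.001
```

```bash
python3 g.py 0.002 0.125; python3 - <<'E'
from h import *
for n in ["wrist","scene","top"]:
    c=eyes.capture(n); a=c["color"]
    if n!="wrist":
        q=proj(c,[.559,-.034,.13]).astype(int); a=cv2.resize(a[q[1]-80:q[1]+80,q[0]-100:q[0]+100],None,fx=4,fy=4,interpolation=2)
    cv2.imwrite(f"pics/{n}1.png",a)
E
```

```text
clock 4.47 tip [ 0.5615 -0.0326  0.165 ] local mm [2.7 1.2] tilt [ 0.0124 -0.0011 -0.9999] yaw 85.41
offset cm [ 0.077 -0.103  4.   ] roll units 0.06680063231563622 F [0.34 0.03 0.22] w -0.0013754747823379692 j [ 0.45  0.53 -0.67  1.77  0.39  0.97 -0.46]
```

View pics/wrist1.png

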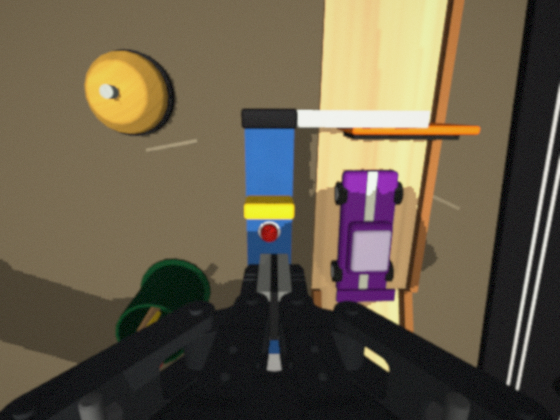

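View pics/scene1.png

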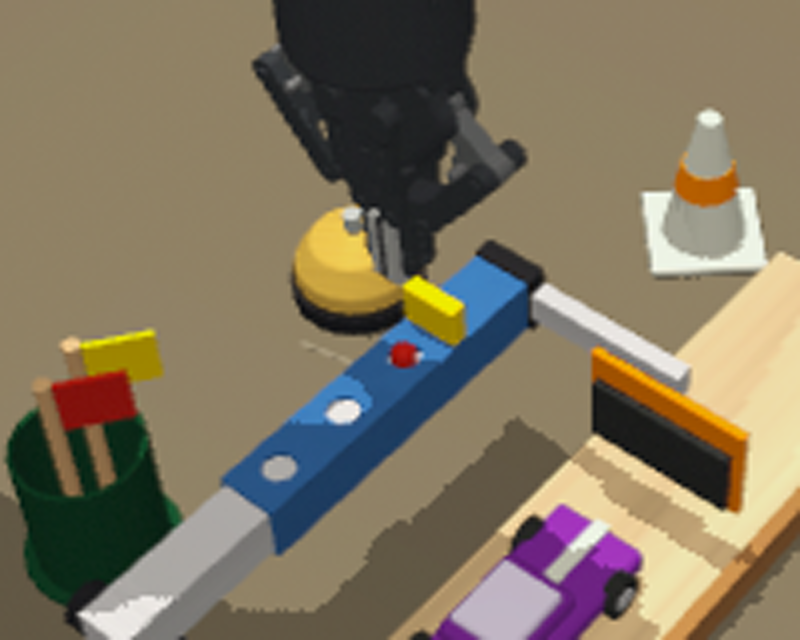

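The wrist picture shows the button at (269,232) with the lug just above it at (269,211). The scene view shows the shut fingers above the tube. I'll check the button and tube-edge positions in the wrist view against my fit.

```bash
python3 - <<'E'
from h import *
c=eyes.capture("wrist")
b,g,r=[c["color"][...,i].astype(int) for i in range(3)]
m=((r>120)&(g<60)&(b<60)).astype(np.uint8); m[:200]=0;m[260:]=0;m[:,:240]=0;m[:,300:]=0
ys,xs=np.nonzero(m);q=(xs.mean(),ys.mean());print(q,xs.size)
P=[0.55876,-0.0336,-0.0859,0.107];cc,s=np.cos(P[2]),np.sin(P[2])
def L(X): e=X[:2]-np.array(P[:2]); return (np.array([cc*e[0]+s*e[1],-s*e[0]+cc*e[1]])*1000).round(1)
print("button local",L(onz(c,q,.111)))
# lug: yellow rows at col 269
col=269
for y in range(195,226): print(y,c["color"][y,col].tolist(), end=" ")
print()
row=180;blue=[x for x in range(230,310) if b[row,x]>100 and r[row,x]<90];print("tube edges",L(onz(c,(blue[0],row),.107)),L(onz(c,(blue[-1]+1,row),.107)))
yl=[y for y in range(195,226) if r[y,col]>150 and b[y,col]<90]
print("lug",L(onz(c,(col,yl[0]),.129)),L(onz(c,(col,yl[-1]+1),.129)),L(onz(c,(col,yl[-1]+1),.107)))
print((-np.array(c["R"]).T@np.array(c["t"])).round(3))
E
```

```text
(np.float64(267.75879396984925), np.float64(233.14070351758795)) 199
button local [ 1.  -0.2]
195 [153, 113, 86] 196 [102, 108, 108] 197 [48, 103, 120] 198 [30, 108, 130] 199 [23, 108, 132] 200 [12, 107, 129] 201 [16, 109, 132] 202 [19, 111, 136] 203 [17, 131, 157] 204 [32, 174, 203] 205 [37, 216, 230] 206 [42, 234, 239] 207 [46, 242, 241] 208 [48, 245, 240] 209 [49, 246, 241] 210 [50, 246, 242] 211 [50, 246, 242] 212 [50, 245, 241] 213 [48, 245, 241] 214 [45, 244, 240] 215 [47, 244, 241] 216 [42, 242, 241] 217 [47, 240, 240] 218 [66, 222, 228] 219 [120, 182, 186] 220 [167, 148, 128] 221 [199, 164, 142] 222 [204, 190, 183] 223 [166, 164, 175] 224 [106, 108, 140] 225 [50, 55, 122] 
tube edges [-13.8  35. ] [16.6 35.1]
lug [ 1.7 25.9] [ 1.8 16. ] [1.8 8.4]
[0.567 0.044 0.308]
```

All consistent: the button is at local (1, 0) mm and the lug face at 16. I'll descend to just above the button.

>>> play_rows([
  {"offset": [0.08, -0.17, 2], "roll": 0.06, "claw": 1},
  {"offset": [0, 0, 1.5], "roll": 0, "claw": 1},
  {"offset": [0, 0, 0.7], "roll": 0, "claw": 1},
  {"offset": [0, 0, 0], "roll": 0, "claw": 1},
])

```text
clock: 5.0
ee_pos: [0.5606, -0.0293, 0.3007]
tcp_rot: [2.3, 2.114, 0.026]
force: [-0.3, 0.5, -0.5]
width: 0.001
```

```bash
python3 g.py 0.002 0.117 0.001
```

```text
clock 5.0 tip [ 0.5648 -0.0295  0.1277] local mm [5.6 4.6] tilt [ 0.0243 -0.0014 -0.9997] yaw 85.19
offset cm [-0.248 -0.071  1.065] roll units 0.023045579307029128 F [-0.33  0.49 -0.53] w 0.0008403003789193627 j [ 0.42  0.57 -0.64  1.82  0.44  0.87 -0.51]
```

>>> play_rows([
  {"offset": [-0.15, -0.25, 0], "roll": 0, "claw": 1},
  {"offset": [-0.1, -0.2, 0], "roll": 0, "claw": 1},
  {"offset": [0, 0, 0.3], "roll": 0, "claw": 1},
  {"offset": [0, 0, 0.3], "roll": 0, "claw": 1},
  {"offset": [0, 0, 0], "roll": 0, "claw": 1},
])

```text
clock: 5.42
ee_pos: [0.5565, -0.031, 0.2975]
tcp_rot: [2.297, 2.113, 0.031]
force: [-0.7, -0.4, -0.2]
width: -0.002
```

```bash
sed -i 's/d=R.T@(goal(ly,tipz,lx)-p)\*100/d=R.T@(goal(ly,tipz,lx)-np.array([0,0,.173])-p-R[:,2]*.173)*100/' g.py; python3 g.py 0.002 0.115 0.001
```

```text
clock 5.42 tip [ 0.5615 -0.0313  0.1246] local mm [2.5 2.5] tilt [ 0.0289 -0.0018 -0.9996] yaw 85.22
offset cm [-0.05  -0.181  0.955] roll units 0.027757027400349445 F [-0.66 -0.36 -0.19] w -0.0016665208085111488 j [ 0.42  0.56 -0.64  1.84  0.44  0.85 -0.51]
```

>>> play_rows([
  {"offset": [-0.05, -0.2, 0.3], "roll": 0, "claw": 1},
  {"offset": [0, 0, 0.3], "roll": 0, "claw": 1},
  {"offset": [0, 0, 0.3], "roll": 0, "claw": 1},
  {"offset": [0, 0, 0.2], "roll": 0, "claw": 1},
])

```text
clock: 5.75
ee_pos: [0.555, -0.0314, 0.2866]
tcp_rot: [2.296, 2.111, 0.034]
force: [-2.2, -0.6, 5.1]
width: 0.003
```

```bash
python3 g.py 0.002 0.108 0.001
```

```text
clock 5.75 tip [ 0.5603 -0.0317  0.1137] local mm [1.4 2. ] tilt [ 0.031  -0.0019 -0.9995] yaw 85.2
offset cm [-0.005 -0.058  0.564] roll units 0.024718593632400143 F [-2.22 -0.57  5.05] w 0.002677135605834438 j [ 0.42  0.57 -0.63  1.85  0.46  0.83 -0.52]
```

Button contact felt at tip z of about 0.114, which agrees with the fitted top of 0.107. Pressing gently.

>>> play_rows([
  {"offset": [0, -0.03, 0.2], "roll": 0, "claw": 1},
  {"offset": [0, 0, 0.2], "roll": 0, "claw": 1},
])

```text
clock: 5.92
ee_pos: [0.5549, -0.0313, 0.2826]
tcp_rot: [2.295, 2.111, 0.034]
force: [-1.4, 0.2, 5.9]
width: -0.001
```

```bash
python3 g.py 0.002 0.107 0.001
```

```text
clock 5.92 tip [ 0.5603 -0.0317  0.1097] local mm [1.4 2.1] tilt [ 0.0314 -0.0023 -0.9995] yaw 85.2
offset cm [-0.006 -0.049  0.266] roll units 0.024879338569664355 F [-1.36  0.19  5.89] w -0.0014798410133974027 j [ 0.41  0.58 -0.62  1.86  0.46  0.82 -0.53]
```

>>> play_rows([
  {"offset": [0, 0, 0.15], "roll": 0, "claw": 1},
  {"offset": [0, 0, 0.1], "roll": 0, "claw": 1},
])

```text
clock: 6.08
ee_pos: [0.5549, -0.0311, 0.2808]
tcp_rot: [2.295, 2.11, 0.033]
force: [-5.5, -1.4, 15.9]
width: -0.001
```

```bash
python3 g.py 0.002 0.107 0.001
```

```text
clock 6.08 tip [ 0.5604 -0.0317  0.1079] local mm [1.5 2.1] tilt [ 0.0317 -0.0031 -0.9995] yaw 85.2
offset cm [-0.007 -0.052  0.087] roll units 0.024256576442806477 F [-5.54 -1.41 15.88] w -0.0011203593156797447 j [ 0.41  0.58 -0.62  1.86  0.46  0.81 -0.53]
```

>>> play_rows([
  {"offset": [0, 0, 0], "roll": 0, "claw": 1},
  {"offset": [0.12, 0, 0], "roll": 0, "claw": 1},
  {"offset": [0.12, 0, 0], "roll": 0, "claw": 1},
])

```text
clock: 6.33
ee_pos: [0.5548, -0.0302, 0.2822]
tcp_rot: [2.294, 2.106, 0.029]
force: [-1.8, -2.5, 6.2]
width: -0.001
```

```bash
python3 g.py 0.002 0.107 0.001
```

```text
clock 6.33 tip [ 0.5603 -0.0315  0.1093] local mm [1.4 2.3] tilt [ 0.0318 -0.0075 -0.9995] yaw 85.12
offset cm [-0.026 -0.047  0.225] roll units 0.007484445462461053 F [-1.79 -2.49  6.2 ] w -0.0010266111925865205 j [ 0.41  0.58 -0.62  1.86  0.47  0.82 -0.54]
```

>>> play_rows([
  {"offset": [0, 0, 0.18], "roll": 0, "claw": 1},
  {"offset": [0.2, 0, 0.1], "roll": 0, "claw": 1},
  {"offset": [0.2, 0, 0.08], "roll": 0, "claw": 1},
])

```text
clock: 6.58
ee_pos: [0.555, -0.0283, 0.2809]
tcp_rot: [2.293, 2.1, 0.023]
force: [-4.8, -4.5, 15.6]
width: -0.003
```

```bash
python3 g.py 0.002 0.107 0.001
```

```text
clock 6.58 tip [ 0.5606 -0.0306  0.108 ] local mm [1.6 3.2] tilt [ 0.0324 -0.0135 -0.9994] yaw 84.96
offset cm [-0.114 -0.061  0.098] roll units -0.02299186355342897 F [-4.85 -4.51 15.58] w -0.0034848186167682517 j [ 0.4   0.58 -0.61  1.86  0.47  0.81 -0.55]
```

>>> play_rows([
  {"offset": [0.25, 0, 0.08], "roll": 0, "claw": 1},
  {"offset": [0.25, 0, 0.08], "roll": 0, "claw": 1},
])

```text
clock: 6.75
ee_pos: [0.5551, -0.026, 0.2811]
tcp_rot: [2.293, 2.094, 0.016]
force: [-4.4, -5.2, 13.6]
width: 0.001
```

```bash
python3 g.py 0.002 0.107 0.001
```

```text
clock 6.75 tip [ 0.5606 -0.0295  0.1082] local mm [1.5 4.2] tilt [ 0.0322 -0.0203 -0.9993] yaw 84.79
offset cm [-0.222 -0.054  0.121] roll units -0.05856705715564488 F [-4.39 -5.17 13.65] w 0.001430755169766409 j [ 0.39  0.58 -0.61  1.86  0.48  0.82 -0.56]
```

>>> play_rows([
  {"offset": [0.4, 0, 0.08], "roll": 0, "claw": 1},
  {"offset": [0.4, 0, 0.08], "roll": 0, "claw": 1},
])

```text
clock: 6.92
ee_pos: [0.5555, -0.0221, 0.2811]
tcp_rot: [2.293, 2.085, 0.006]
force: [-4.6, -8.1, 14.7]
width: 0.0
```

```bash
python3 g.py 0.002 0.107 0.001
```

```text
clock 6.92 tip [ 0.561  -0.0271  0.1082] local mm [1.7 6.6] tilt [ 0.0318 -0.0292 -0.9991] yaw 84.53
offset cm [-0.462 -0.067  0.132] roll units -0.1094755159802645 F [-4.58 -8.14 14.73] w 1.0136175072341025e-05 j [ 0.37  0.58 -0.6   1.86  0.48  0.82 -0.57]
```

```bash
cat > v.py <<'E'
from h import *
import sys
t=sys.argv[1]
o=[]
for n in ["scene","wrist"]:
    c=eyes.capture(n); a=c["color"]; q=proj(c,[.559,-.034,.11]).astype(int); q[1]=min(q[1],360)
    h=(50,50) if n=="scene" else (90,90)
    o.append(cv2.resize(a[max(0,q[1]-h[1]):q[1]+h[1],q[0]-h[0]:q[0]+h[0]],(400,400),interpolation=2))
cv2.imwrite(f"pics/v{t}.png",np.hstack(o))
E
python3 v.py 1
```

```text
(no output)
```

View pics/v1.png

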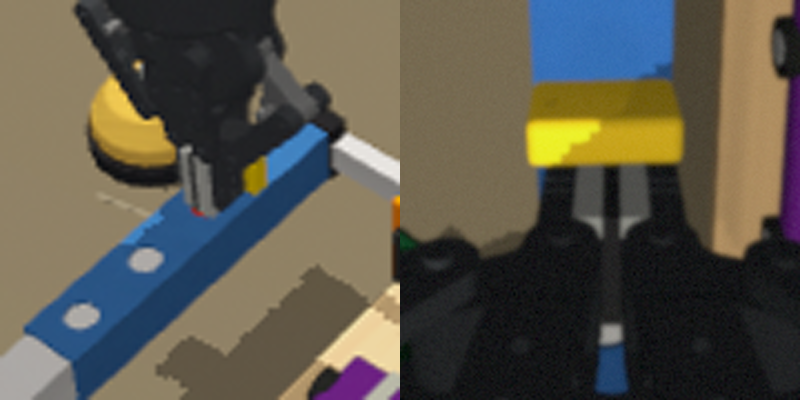

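The scene view shows the finger over the button, with a red sliver behind it, and up against the lug; the holes have hardly moved yet. I'll keep pushing.

>>> play_rows([
  {"offset": [0.4, 0, 0.08], "roll": 0, "claw": 1},
])

```text
clock: 7.1
ee_pos: [0.5559, -0.0203, 0.2811]
tcp_rot: [2.292, 2.08, 0.002]
force: [-3.6, -7.6, 14.4]
width: -0.002
```

```bash
python3 g.py 0.002 0.107 0.001
```

```text
clock 7.1 tip [ 0.5614 -0.0261  0.1082] local mm [2.  7.7] tilt [ 0.032  -0.0336 -0.9989] yaw 84.4
offset cm [-0.569 -0.097  0.139] roll units -0.13478204547903944 F [-3.63 -7.57 14.36] w -0.0015895614365519836 j [ 0.37  0.58 -0.6   1.86  0.49  0.82 -0.58]
```

>>> play_rows([
  {"offset": [0.45, 0, 0.06], "roll": 0, "claw": 1},
  {"offset": [0.45, 0, 0.06], "roll": 0, "claw": 1},
])

```text
clock: 7.27
ee_pos: [0.5564, -0.0173, 0.2811]
tcp_rot: [2.293, 2.068, -0.012]
force: [-4.8, -12.6, 13.9]
width: -0.003
```

```bash
python3 g.py 0.002 0.107 0.001; python3 v.py 2
```

```text
clock 7.27 tip [ 0.5617 -0.0251  0.1083] local mm [2.2 8.7] tilt [ 0.0306 -0.0455 -0.9985] yaw 84.04
offset cm [-0.664 -0.109  0.159] roll units -0.2066814812242143 F [ -4.78 -12.58  13.88] w -0.0030099907958208963 j [ 0.35  0.57 -0.59  1.86  0.49  0.83 -0.6 ]
```

View pics/v2.png

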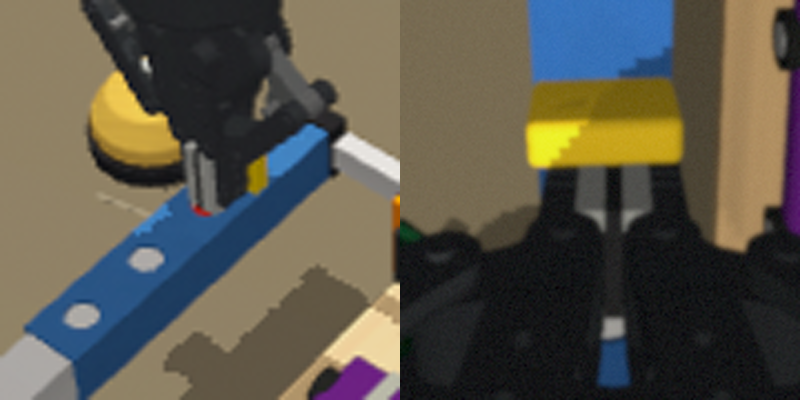

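The tube hasn't moved at about 12 N. The tool has leaned (tilt accumulates from row to row), so the tip's trailing edge sits high and the button isn't fully flush. I'll back off upward and correct the lean.

>>> play_rows([
  {"offset": [-0.4, 0, -0.3], "roll": 0, "claw": 1},
  {"offset": [-0.3, 0, -0.8], "roll": 0, "claw": 1},
  {"offset": [0, 0, -1.0], "roll": 0, "claw": 1},
  {"offset": [0, 0, 0], "roll": 0, "claw": 1},
])

```text
clock: 7.7
ee_pos: [0.5552, -0.0237, 0.3041]
tcp_rot: [2.293, 2.066, -0.011]
force: [-0.3, 0.8, 0.4]
width: 0.0
```

```bash
python3 g.py 0.002 0.107 0.001
```

```text
clock 7.7 tip [ 0.5606 -0.0316  0.1314] local mm [1.7 2.1] tilt [ 0.0315 -0.046  -0.9984] yaw 84.01
offset cm [ 0.09  -0.157  2.43 ] roll units -0.21314015311486684 F [-0.34  0.75  0.37] w 0.00018511392940747873 j [ 0.38  0.55 -0.61  1.84  0.46  0.87 -0.56]
```

>>> play_rows([
  {"offset": [0, 0, -0.8], "roll": 0, "claw": 1},
  {"offset": [2.2, -0.1, 0], "roll": 0, "claw": 1},
  {"offset": [2.2, -0.05, 0], "roll": 0, "claw": 1},
  {"offset": [0, 0, 0], "roll": 0, "claw": 1},
])

```text
clock: 8.03
ee_pos: [0.5581, 0.0209, 0.3118]
tcp_rot: [2.296, 2.062, -0.011]
force: [0.6, 0.8, 0.0]
width: -0.004
```

```bash
python3 g.py 0.042 0.116 0.0
```

```text
clock 8.03 tip [0.5636 0.013  0.1391] local mm [ 0.8 46.8] tilt [ 0.0315 -0.0458 -0.9985] yaw 83.81
offset cm [-0.387 -0.151  2.32 ] roll units -0.25341384458815525 F [0.59 0.76 0.05] w -0.0038730293940439507 j [ 0.3   0.54 -0.61  1.82  0.46  0.9  -0.64]
```

>>> play_rows([
  {"offset": [0, 0, 1.2], "roll": -0.25, "claw": 1},
  {"offset": [0, 0, 0.9], "roll": 0, "claw": 1},
  {"offset": [-0.5, 0, 0], "roll": 0, "claw": 1},
  {"offset": [-0.4, 0, 0], "roll": 0, "claw": 1},
  {"offset": [-0.4, 0, 0], "roll": 0, "claw": 1},
])

```text
clock: 8.45
ee_pos: [0.5575, 0.0076, 0.289]
tcp_rot: [2.269, 2.096, -0.011]
force: [-0.3, 15.3, 2.8]
width: -0.0
```

```bash
python3 g.py 0.037 0.116 0.0
```

```text
clock 8.45 tip [5.629e-01 1.000e-04 1.163e-01] local mm [ 1.2 33.9] tilt [ 0.0309 -0.0435 -0.9986] yaw 85.42
offset cm [ 0.31  -0.122  0.011] roll units 0.06826208183780125 F [-0.25 15.27  2.81] w -0.00022845005454775804 j [ 0.32  0.57 -0.6   1.85  0.49  0.85 -0.61]
```

Contact with the lug's rear face at tip y = 34 implies the tip is only about 17–19 mm wide along the tube. I'll use this locked face to undo the lean.

>>> play_rows([
  {"offset": [-0.3, 0, 0], "roll": 0, "claw": 1},
  {"offset": [-0.3, 0, 0], "roll": 0, "claw": 1},
  {"offset": [-0.3, 0, 0], "roll": 0, "claw": 1},
])

```text
clock: 8.7
ee_pos: [0.5569, 0.0048, 0.2899]
tcp_rot: [2.271, 2.108, 0.01]
force: [0.3, 11.1, -3.8]
width: -0.001
```

```bash
python3 g.py 0.037 0.116 0.0; python3 v.py 3
```

```text
clock 8.7 tip [5.628e-01 1.000e-04 1.171e-01] local mm [ 1.1 33.9] tilt [ 0.0341 -0.0273 -0.999 ] yaw 85.7
offset cm [ 0.312 -0.114  0.098] roll units 0.12434578774497992 F [ 0.28 11.07 -3.84] w -0.0008994885415981104 j [ 0.34  0.57 -0.61  1.85  0.48  0.84 -0.6 ]
```

View pics/v3.png

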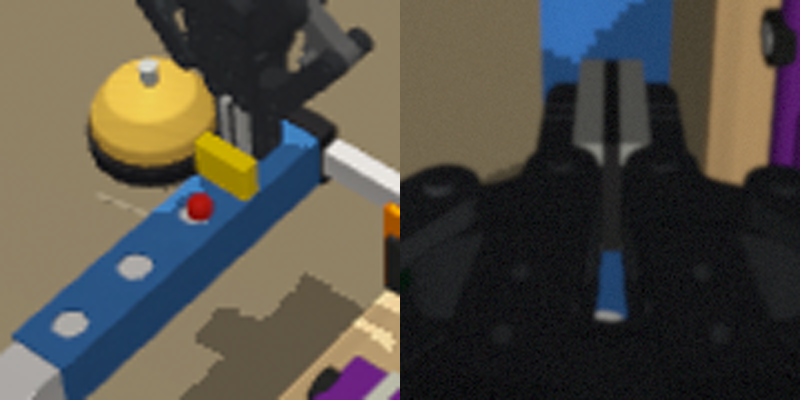

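>>> play_rows([
  {"offset": [-0.35, 0, 0.02], "roll": 0, "claw": 1},
  {"offset": [-0.35, 0, 0.02], "roll": 0, "claw": 1},
  {"offset": [-0.35, 0, 0.02], "roll": 0, "claw": 1},
  {"offset": [-0.35, 0, 0.02], "roll": 0, "claw": 1},
  {"offset": [-0.35, 0, 0.02], "roll": 0, "claw": 1},
])

```text
clock: 9.22
ee_pos: [0.5559, 0.0, 0.2901]
tcp_rot: [2.271, 2.132, 0.047]
force: [0.2, 11.6, -1.2]
width: -0.001
```

```bash
python3 g.py 0.037 0.116 0.0
```

```text
clock 9.22 tip [5.628e-01 3.000e-04 1.172e-01] local mm [ 1.1 34.1] tilt [ 0.0399  0.0016 -0.9992] yaw 86.37
offset cm [ 0.29  -0.107  0.121] roll units 0.25817912934431037 F [ 0.19 11.57 -1.21] w -0.0013295616643934955 j [ 0.37  0.57 -0.63  1.85  0.46  0.82 -0.56]
```

>>> play_rows([
  {"offset": [-0.35, 0, 0.02], "roll": 0, "claw": 1},
  {"offset": [-0.35, 0, 0.02], "roll": 0, "claw": 1},
  {"offset": [-0.35, 0, 0.02], "roll": 0, "claw": 1},
  {"offset": [-0.35, 0, 0.02], "roll": 0, "claw": 1},
  {"offset": [0.8, 0, 0], "roll": 0, "claw": 1},
  {"offset": [0.3, -2.0, 0], "roll": 0, "claw": 1},
  {"offset": [0, -2.0, 0], "roll": 0, "claw": 1},
  {"offset": [0, 0, 0], "roll": 0, "claw": 1},
])

```text
clock: 9.88
ee_pos: [0.5149, 0.0081, 0.2886]
tcp_rot: [2.276, 2.147, 0.078]
force: [-0.3, 0.3, 0.3]
width: 0.001
```

```bash
python3 g.py 0.037 0.100 -0.032
```

```text
clock 9.88 tip [0.5225 0.0125 0.1158] local mm [-40.1  42.8] tilt [ 0.0443  0.0255 -0.9987] yaw 86.71
offset cm [-0.647  0.721  1.593] roll units 0.3261313516755905 F [-0.31  0.32  0.25] w 0.001283607464145092 j [ 0.39  0.52 -0.66  1.96  0.44  0.75 -0.57]
```

>>> play_rows([
  {"offset": [-0.3, 0.3, 1.0], "roll": 0.3, "claw": 1},
  {"offset": [-0.3, 0.3, 0.8], "roll": 0, "claw": 1},
  {"offset": [0, 0.6, 0], "roll": 0, "claw": 1},
  {"offset": [0, 0.35, 0], "roll": 0, "claw": 1},
  {"offset": [0, 0.35, 0], "roll": 0, "claw": 1},
])

```text
clock: 10.3
ee_pos: [0.5301, -0.0008, 0.2697]
tcp_rot: [2.311, 2.122, 0.056]
force: [-16.6, 3.9, 13.4]
width: -0.0
```

```bash
python3 g.py 0.037 0.100 -0.032
```

```text
clock 10.3 tip [0.5351 0.0028 0.0969] local mm [-26.6  34.2] tilt [ 0.0291  0.0211 -0.9994] yaw 85.13
offset cm [ 0.283 -0.526 -0.323] roll units 0.010693786533587967 F [-16.63   3.87  13.36] w -0.00035454069898604334 j [ 0.38  0.57 -0.63  1.94  0.46  0.75 -0.59]
```

>>> play_rows([
  {"offset": [0, 0.15, -0.1], "roll": 0, "claw": 1},
  {"offset": [0, 0.25, -0.05], "roll": 0, "claw": 1},
  {"offset": [0, 0.25, -0.05], "roll": 0, "claw": 1},
])

```text
clock: 10.55
ee_pos: [0.5327, -0.0005, 0.271]
tcp_rot: [-2.306, -2.124, -0.034]
force: [-10.0, 2.2, 4.8]
width: -0.003
```

```bash
python3 g.py 0.037 0.100 -0.032
```

```text
clock 10.55 tip [0.5347 0.0028 0.0981] local mm [-27.1  34.3] tilt [ 0.0116  0.0195 -0.9997] yaw 85.29
offset cm [ 0.28  -0.489 -0.19 ] roll units 0.0431641783037918 F [-10.04   2.17   4.77] w -0.0025089836058515436 j [ 0.38  0.57 -0.63  1.92  0.45  0.78 -0.58]
```

>>> play_rows([
  {"offset": [0, 0.2, 0], "roll": 0, "claw": 1},
  {"offset": [0, -0.8, 0], "roll": 0, "claw": 1},
  {"offset": [0, -0.3, -2], "roll": 0, "claw": 1},
  {"offset": [0, 0, -2.5], "roll": 0, "claw": 0.78},
  {"offset": [0, 0, 0], "roll": 1.3, "claw": 0.78},
  {"offset": [0, 0, 0], "roll": 1.3, "claw": 0.78},
  {"offset": [0, 0, 0], "roll": 1.3, "claw": 0.78},
  {"offset": [0, 0, 0], "roll": 1.3, "claw": 0.78},
  {"offset": [0, 0, 0], "roll": 1.3, "claw": 0.78},
  {"offset": [0, 0, 0], "roll": 1.3, "claw": 0.78},
])

```text
clock: 11.38
ee_pos: [0.5256, -0.0029, 0.3194]
tcp_rot: [-2.89, -1.193, -0.027]
force: [0.2, 1.4, 0.4]
width: 0.11
```

>>> play_rows([
  {"offset": [0, 0, 0], "roll": 1.3, "claw": 0.78},
  {"offset": [0, 0, 0], "roll": 1.3, "claw": 0.78},
  {"offset": [0, 0, 0], "roll": 1.3, "claw": 0.78},
  {"offset": [0, 0, 0], "roll": 1.3, "claw": 0.78},
  {"offset": [0, 0, 0], "roll": 1.3, "claw": 0.78},
  {"offset": [0, 0, 0], "roll": 1.3, "claw": 0.78},
  {"offset": [0, 0, 0], "roll": 1.3, "claw": 0.78},
  {"offset": [0, 0, 0], "roll": 1, "claw": 0.78},
  {"offset": [0, 0, 0], "roll": 0, "claw": 0.78},
])

```text
clock: 12.13
ee_pos: [0.5297, -0.0049, 0.322]
tcp_rot: [-3.111, 0.231, -0.028]
force: [0.6, -1.1, 0.3]
width: 0.114
```

```bash
sed -i 's/want=90+/want=/' g.py; python3 g.py 0.004 0.14 0.001; python3 v.py 4
```

```text
clock 12.13 tip [ 0.5331 -0.0014  0.149 ] local mm [-28.4  29.9] tilt [ 0.0197  0.0203 -0.9996] yaw -8.52
offset cm [3.078 2.42  0.9  ] roll units -0.7189150462175243 F [ 0.57 -1.15  0.27] w 0.11442292034951898 j [ 0.12  0.44 -0.22  1.88  0.1   0.81 -1.86]
```

View pics/v4.png

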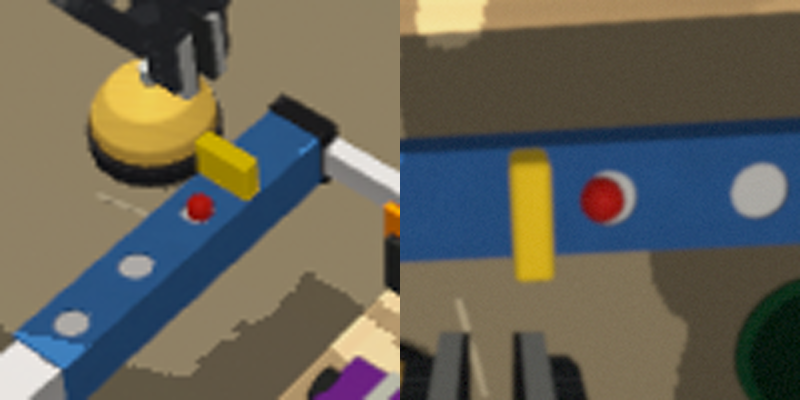

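The wrist view now looks along the pads, each about 7.5 mm thick with the black finger behind it. Button at about (605,200) and lug at (530,215) in the zoomed picture. I'll narrow the gap to about 2.5 mm and move over the button with the jaw axis along the tube, so the trailing pad stays on the button.

>>> play_rows([
  {"offset": [0, 0, 0], "roll": -0.7, "claw": 0.94},
  {"offset": [1.5, 1.4, 0], "roll": 0, "claw": 0.94},
  {"offset": [1.5, 1.4, 0], "roll": 0, "claw": 0.94},
  {"offset": [0, 0, 0.4], "roll": 0, "claw": 0.94},
  {"offset": [0, 0, 0], "roll": 0, "claw": 0.94},
])

```text
clock: 12.65
ee_pos: [0.5587, -0.0354, 0.3181]
tcp_rot: [-3.119, 0.091, -0.031]
force: [0.0, 1.0, -0.2]
width: 0.027
```

```bash
python3 g.py 0.001 0.125 0.001
```

```text
clock 12.65 tip [ 0.5623 -0.0318  0.1451] local mm [3.3 2.1] tilt [ 0.0203  0.0209 -0.9996] yaw -3.34
offset cm [-0.275  0.147  2.005] roll units 0.3166004263612914 F [ 0.03  0.96 -0.21] w 0.026607002353020128 j [ 0.19  0.49 -0.24  1.81  0.12  0.84 -1.73]
```

>>> play_rows([
  {"offset": [-0.25, 0.15, 0.5], "roll": 0.3, "claw": 0.94},
  {"offset": [0, 0, 0.6], "roll": 0, "claw": 0.94},
  {"offset": [0, 0, 0.6], "roll": 0, "claw": 0.94},
  {"offset": [0, 0, 0.3], "roll": 0, "claw": 0.94},
  {"offset": [0, 0, 0], "roll": 0, "claw": 0.94},
])

```text
clock: 13.07
ee_pos: [0.5553, -0.0356, 0.2961]
tcp_rot: [-3.117, 0.128, -0.03]
force: [0.8, -2.3, 2.6]
width: 0.027
```

```bash
python3 g.py 0.001 0.115 0.001;python3 v.py 5
```

```text
clock 13.07 tip [ 0.5588 -0.0319  0.1232] local mm [-0.1  1.7] tilt [ 0.0202  0.0212 -0.9996] yaw -4.71
offset cm [0.097 0.086 0.816] roll units 0.042457446538112543 F [ 0.8  -2.33  2.59] w 0.027459161907237087 j [ 0.18  0.51 -0.23  1.84  0.13  0.78 -1.76]
```

View pics/v5.png

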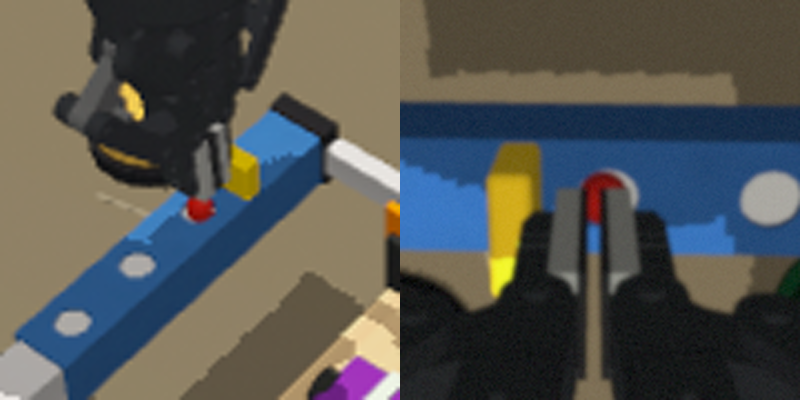

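The black finger back already brushes the lug in this view. I'll shut the jaws (pads then span about ±7.5 mm) and back off about 1 mm.

>>> play_rows([
  {"offset": [0.1, 0.15, 0], "roll": 0, "claw": 1},
  {"offset": [0, 0, 0.0], "roll": 0, "claw": 1},
  {"offset": [0, 0, 0.3], "roll": 0, "claw": 1},
  {"offset": [0, 0, 0.3], "roll": 0, "claw": 1},
])

```text
clock: 13.5
ee_pos: [0.5564, -0.0362, 0.291]
tcp_rot: [-3.116, 0.126, -0.031]
force: [0.4, -1.1, 0.4]
width: 0.006
```

```bash
python3 g.py 0.001 0.113 0.001
```

```text
clock 13.5 tip [ 0.56   -0.0324  0.118 ] local mm [1.1 1.3] tilt [ 0.021   0.0221 -0.9995] yaw -4.64
offset cm [-0.024  0.042  0.503] roll units 0.05574620374694739 F [ 0.4  -1.06  0.38] w 0.006052223366588356 j [ 0.18  0.52 -0.23  1.84  0.13  0.77 -1.76]
```

>>> play_rows([
  {"offset": [0, 0, 0.3], "roll": 0, "claw": 1},
  {"offset": [0, 0, 0.3], "roll": 0, "claw": 1},
  {"offset": [0, 0, 0.25], "roll": 0, "claw": 1},
])

```text
clock: 13.75
ee_pos: [0.5565, -0.0362, 0.2823]
tcp_rot: [-3.116, 0.126, -0.032]
force: [-1.8, -0.2, 6.8]
width: 0.001
```

```bash
python3 g.py 0.001 0.107 0.001
```

```text
clock 13.75 tip [ 0.5602 -0.0325  0.1093] local mm [1.3 1.3] tilt [ 0.0214  0.0216 -0.9995] yaw -4.66
offset cm [-0.036  0.031  0.233] roll units 0.05273817040925657 F [-1.8  -0.2   6.84] w 0.000574420488522265 j [ 0.18  0.53 -0.22  1.85  0.13  0.75 -1.76]
```

>>> play_rows([
  {"offset": [0, 0, 0.2], "roll": 0, "claw": 1},
  {"offset": [0, 0, 0.2], "roll": 0, "claw": 1},
])

```text
clock: 13.92
ee_pos: [0.5564, -0.0361, 0.2797]
tcp_rot: [-3.117, 0.127, -0.033]
force: [-7.9, 0.2, 27.2]
width: -0.0
```

```bash
python3 g.py 0.001 0.107 0.001
```

```text
clock 13.92 tip [ 0.5603 -0.0324  0.1068] local mm [1.4 1.3] tilt [ 0.0222  0.0211 -0.9995] yaw -4.67
offset cm [-0.041  0.031 -0.025] roll units 0.05080921796721753 F [-7.94  0.16 27.19] w -0.0003874714286743182 j [ 0.17  0.53 -0.22  1.86  0.13  0.75 -1.77]
```

28 N means it is fully flush. I'll ease off and push the lug.

>>> play_rows([
  {"offset": [0, -0.3, 0.03], "roll": 0, "claw": 1},
])

```text
clock: 14.0
ee_pos: [0.5564, -0.0344, 0.2806]
tcp_rot: [-3.119, 0.129, -0.034]
force: [-5.3, -6.7, 15.9]
width: -0.004
```

>>> play_rows([
  {"offset": [0, -0.4, 0.05], "roll": 0, "claw": 1},
])

```text
clock: 14.08
ee_pos: [0.5565, -0.0321, 0.2813]
tcp_rot: [-3.121, 0.132, -0.035]
force: [-4.3, -5.7, 9.7]
width: 0.001
```

```bash
python3 g.py 0.001 0.107 0.001
```

```text
clock 14.08 tip [ 0.5605 -0.0292  0.1084] local mm [1.4 4.5] tilt [ 0.023   0.0163 -0.9996] yaw -4.85
offset cm [-0.04   0.353  0.128] roll units 0.015195083241371598 F [-4.34 -5.73  9.71] w 0.000703774762381763 j [ 0.16  0.53 -0.22  1.85  0.14  0.75 -1.78]
```

>>> play_rows([
  {"offset": [0, -0.4, 0.15], "roll": 0, "claw": 1},
])

```text
clock: 14.17
ee_pos: [0.5566, -0.0298, 0.2809]
tcp_rot: [-3.124, 0.135, -0.036]
force: [-5.0, -7.0, 15.1]
width: -0.003
```

>>> play_rows([
  {"offset": [0, -0.45, 0.1], "roll": 0, "claw": 1},
])

```text
clock: 14.25
ee_pos: [0.5567, -0.0279, 0.2809]
tcp_rot: [-3.128, 0.139, -0.036]
force: [-5.2, -14.0, 14.8]
width: 0.001
```

```bash
python3 g.py 0.001 0.107 0.001; python3 v.py 6
```

```text
clock 14.25 tip [ 0.5608 -0.0263  0.108 ] local mm [1.4 7.4] tilt [ 0.0235  0.0092 -0.9997] yaw -5.1
offset cm [-0.037  0.642  0.087] roll units -0.03499561016927899 F [ -5.19 -13.96  14.84] w 0.0011591318123304786 j [ 0.15  0.53 -0.21  1.86  0.14  0.75 -1.8 ]
```

View pics/v6.png

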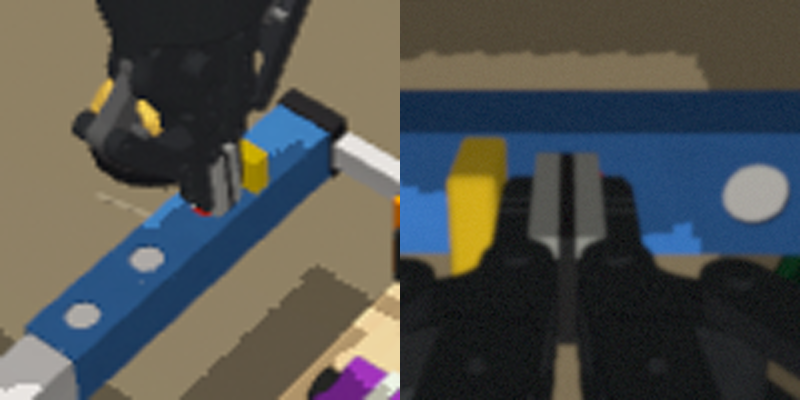

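The side load is now 14 N but the button's top is right at the pad's trailing edge. I'll lift, open the jaws by about 4.5 mm so the trailing pad sits over the button, and retry.

>>> play_rows([
  {"offset": [0, 0.3, -0.3], "roll": 0, "claw": 1},
  {"offset": [0, 0.15, -1.0], "roll": 0, "claw": 0.89},
  {"offset": [0, 0, -0.2], "roll": 0, "claw": 0.89},
  {"offset": [0, 0, 0], "roll": 0, "claw": 0.89},
])

```text
clock: 14.68
ee_pos: [0.5559, -0.0333, 0.297]
tcp_rot: [-3.129, 0.141, -0.037]
force: [0.2, -0.4, -1.4]
width: 0.06
```

```bash
python3 g.py 0.003 0.115 0.001
```

```text
clock 14.68 tip [ 0.56   -0.0319  0.124 ] local mm [1.1 1.8] tilt [ 0.0241  0.0085 -0.9997] yaw -5.16
offset cm [-0.032 -0.108  0.903] roll units -0.04757216575870125 F [ 0.21 -0.43 -1.36] w 0.0595025388012874 j [ 0.16  0.51 -0.21  1.84  0.14  0.78 -1.78]
```

>>> play_rows([
  {"offset": [0, -0.13, 0.3], "roll": 0, "claw": 0.9},
  {"offset": [0, 0, 0.3], "roll": 0, "claw": 0.9},
  {"offset": [0, 0, 0.3], "roll": 0, "claw": 0.9},
  {"offset": [0, 0, 0.3], "roll": 0, "claw": 0.9},
])

```text
clock: 15.02
ee_pos: [0.5569, -0.033, 0.2857]
tcp_rot: [-3.131, 0.143, -0.042]
force: [-2.3, -0.5, 7.2]
width: 0.049
```

```bash
python3 g.py 0.003 0.108 0.001; python3 v.py 7
```

```text
clock 15.02 tip [ 0.5616 -0.032   0.1128] local mm [2.7 1.9] tilt [ 0.0274  0.006  -0.9996] yaw -5.22
offset cm [-0.183 -0.107  0.476] roll units -0.0594920703726098 F [-2.25 -0.54  7.19] w 0.04938331639856383 j [ 0.16  0.52 -0.21  1.85  0.14  0.75 -1.79]
```

View pics/v7.png

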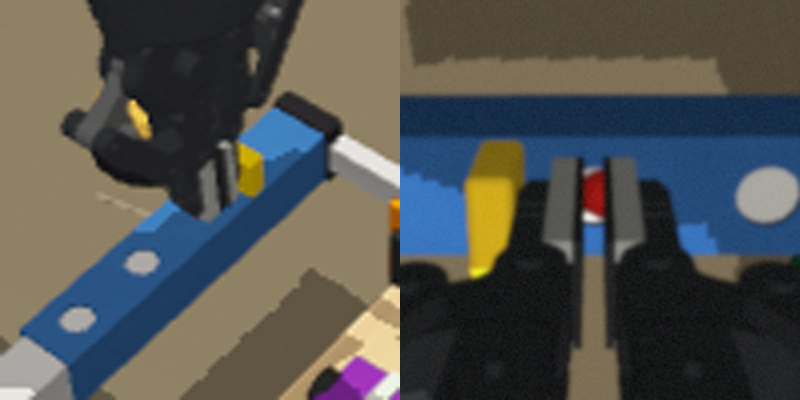

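The gap shows the button's left part, and its apex is under the trailing (right) pad at (628,190). The pads are only about 4.3 mm thick, so I'll open slightly more, to about 6.5 mm.

>>> play_rows([
  {"offset": [0, 0, -0.4], "roll": 0, "claw": 0.9},
  {"offset": [-0.1, -0.03, 0], "roll": 0, "claw": 0.85},
  {"offset": [-0.08, 0, 0], "roll": 0, "claw": 0.85},
  {"offset": [0, 0, 0.3], "roll": 0, "claw": 0.85},
  {"offset": [0, 0, 0.3], "roll": 0, "claw": 0.85},
])

```text
clock: 15.53
ee_pos: [0.5561, -0.0336, 0.2838]
tcp_rot: [-3.132, 0.144, -0.046]
force: [-2.5, -3.1, 6.6]
width: 0.074
```

```bash
python3 g.py 0.0025 0.108 0.001
```

```text
clock 15.53 tip [ 0.5612 -0.0329  0.1109] local mm [2.4 0.9] tilt [ 0.0295  0.0041 -0.9996] yaw -5.27
offset cm [-0.145 -0.159  0.289] roll units -0.06937169307650386 F [-2.49 -3.09  6.55] w 0.0743083838667714 j [ 0.15  0.52 -0.21  1.86  0.15  0.75 -1.79]
```

>>> play_rows([
  {"offset": [-0.1, -0.25, 0.2], "roll": 0, "claw": 0.85},
  {"offset": [0, -0.2, 0.15], "roll": 0, "claw": 0.85},
])

```text
clock: 15.7
ee_pos: [0.5557, -0.0317, 0.2813]
tcp_rot: [-3.136, 0.148, -0.048]
force: [-3.8, -6.6, 14.6]
width: 0.075
```

```bash
python3 g.py 0.0025 0.107 0.001
```

```text
clock 15.7 tip [ 0.561  -0.0317  0.1084] local mm [2.1 2.1] tilt [ 3.080e-02  1.000e-04 -9.995e-01] yaw -5.41
offset cm [-0.115 -0.036  0.134] roll units -0.09689933522625918 F [-3.81 -6.58 14.64] w 0.07519631283269658 j [ 0.15  0.53 -0.2   1.86  0.15  0.74 -1.8 ]
```

>>> play_rows([
  {"offset": [0, -0.3, 0.15], "roll": 0, "claw": 0.85},
])

```text
clock: 15.78
ee_pos: [0.5558, -0.0306, 0.2808]
tcp_rot: [3.136, -0.151, 0.049]
force: [-5.7, -8.7, 20.5]
width: 0.078
```

>>> play_rows([
  {"offset": [0, -0.5, 0.08], "roll": 0, "claw": 0.85},
])

```text
clock: 15.87
ee_pos: [0.5559, -0.0284, 0.2811]
tcp_rot: [3.132, -0.155, 0.048]
force: [-5.4, -14.0, 16.2]
width: 0.071
```

```bash
python3 g.py 0.0025 0.107 0.001
```

```text
clock 15.87 tip [ 0.5611 -0.0297  0.1082] local mm [2.  4.1] tilt [ 0.0305 -0.0074 -0.9995] yaw -5.67
offset cm [-0.105  0.159  0.114] roll units -0.14876531362568296 F [ -5.44 -14.03  16.24] w 0.07091154203653942 j [ 0.13  0.53 -0.19  1.86  0.16  0.74 -1.82]
```

>>> play_rows([
  {"offset": [0, -0.5, 0.1], "roll": 0, "claw": 0.85},
])

```text
clock: 15.95
ee_pos: [0.556, -0.026, 0.2813]
tcp_rot: [3.127, -0.159, 0.049]
force: [-4.3, -7.7, 14.2]
width: 0.074
```

```bash
python3 g.py 0.0025 0.107 0.001; python3 v.py 8
```

```text
clock 15.95 tip [ 0.5613 -0.0279  0.1084] local mm [2.  5.8] tilt [ 0.0306 -0.0113 -0.9995] yaw -5.82
offset cm [-0.102  0.335  0.137] roll units -0.180631690150112 F [-4.31 -7.65 14.24] w 0.07405648525486297 j [ 0.12  0.53 -0.19  1.86  0.16  0.74 -1.83]
```

View pics/v8.png

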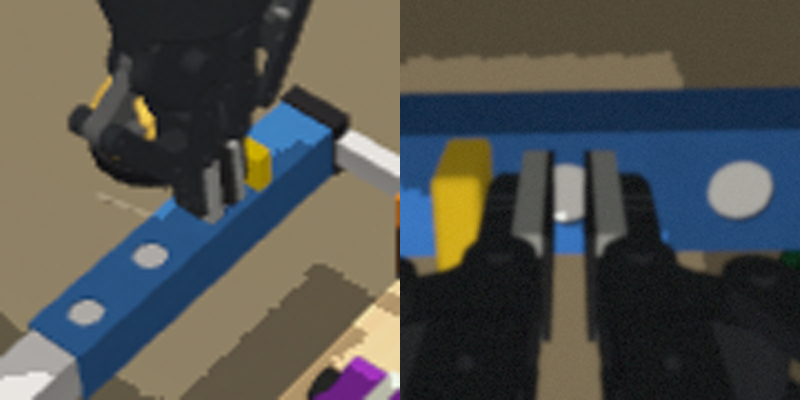

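It moved: the holes shifted by about 4 mm in the scene view (142,262 → 150,256), and the gap now shows only white. I'll keep going.

>>> play_rows([
  {"offset": [0, -0.5, 0.08], "roll": 0, "claw": 0.85},
  {"offset": [0, -0.5, 0.08], "roll": 0, "claw": 0.85},
])

```text
clock: 16.22
ee_pos: [0.5566, -0.0166, 0.2816]
tcp_rot: [3.126, -0.161, 0.05]
force: [-2.3, -6.6, 11.3]
width: 0.074
```

```bash
python3 g.py 0.0025 0.107 0.001; python3 v.py 9
```

```text
clock 16.22 tip [ 0.5621 -0.0188  0.1087] local mm [ 2. 15.] tilt [ 0.0315 -0.0126 -0.9994] yaw -5.9
offset cm [-0.088  1.254  0.181] roll units -0.1958789996587429 F [-2.27 -6.59 11.28] w 0.07365822984386061 j [ 0.11  0.53 -0.19  1.86  0.16  0.74 -1.85]
```

View pics/v9.png

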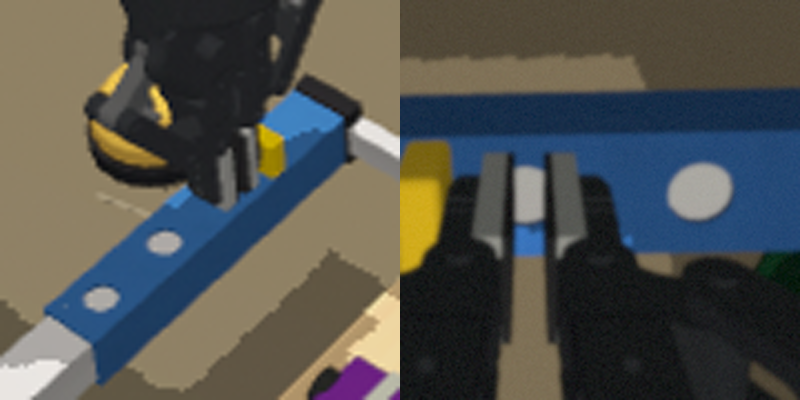

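The button is now under the wall and the tube has moved about 12 mm. I'll lighten the press and continue.

>>> play_rows([
  {"offset": [0, -0.3, -0.08], "roll": 0, "claw": 0.85},
  {"offset": [0, -0.5, 0], "roll": 0, "claw": 0.85},
  {"offset": [0, -0.5, 0], "roll": 0, "claw": 0.85},
])

```text
clock: 16.57
ee_pos: [0.5574, -0.0063, 0.2826]
tcp_rot: [3.122, -0.166, 0.049]
force: [1.0, -6.7, 1.6]
width: 0.075
```

```bash
python3 g.py 0.0425 0.107 0.001
```

```text
clock 16.57 tip [ 0.5628 -0.0092  0.1097] local mm [ 1.9 24.7] tilt [ 0.0308 -0.0168 -0.9994] yaw -6.06
offset cm [-0.134 -1.784  0.239] roll units -0.22719107444538994 F [ 0.95 -6.72  1.57] w 0.0751964045154338 j [ 0.08  0.52 -0.18  1.86  0.16  0.74 -1.87]
```

>>> play_rows([
  {"offset": [-0.03, -0.45, 0], "roll": 0, "claw": 0.85},
  {"offset": [0, -0.45, 0], "roll": 0, "claw": 0.85},
  {"offset": [0, -0.4, 0], "roll": 0, "claw": 0.85},
])

```text
clock: 16.82
ee_pos: [0.5583, 0.0038, 0.2823]
tcp_rot: [3.117, -0.171, 0.048]
force: [0.3, -2.6, 3.2]
width: 0.075
```

```bash
python3 g.py 0.0425 0.107 0.001; python3 v.py 10
```

```text
clock 16.82 tip [5.635e-01 1.000e-04 1.094e-01] local mm [ 1.8 34. ] tilt [ 0.0299 -0.0215 -0.9993] yaw -6.27
offset cm [-0.112 -0.852  0.222] roll units -0.2700731647685128 F [ 0.26 -2.57  3.21] w 0.0753305424118095 j [ 0.06  0.53 -0.18  1.86  0.17  0.75 -1.9 ]
```

View pics/v10.png

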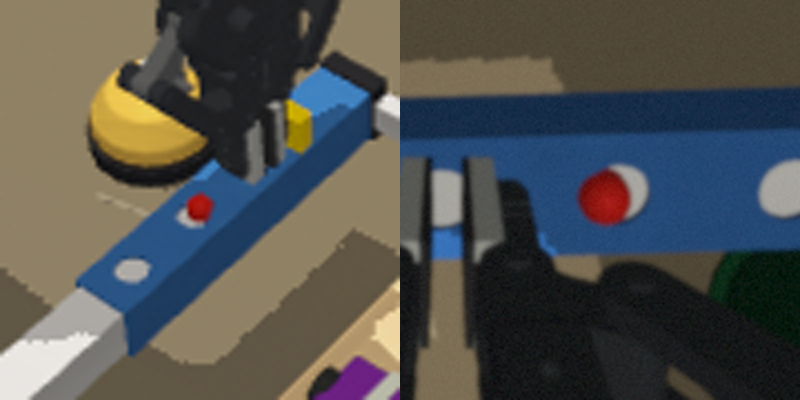

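The red button has popped out at (199,207) in the scene view with one free hole left behind it, at (131,270). I'll release and lift clear.

>>> play_rows([
  {"offset": [0, 0.25, -0.2], "roll": 0, "claw": 0.85},
  {"offset": [0, 0, -1.0], "roll": 0, "claw": 0.85},
  {"offset": [0, 0, -2.0], "roll": 0, "claw": 0.85},
  {"offset": [0, 0, -3.0], "roll": 0, "claw": 0.85},
  {"offset": [0, 0, -3.0], "roll": 0, "claw": 0.85},
  {"offset": [-2, 0, -2.0], "roll": 0, "claw": 0.85},
  {"offset": [-3, 0, 0], "roll": 0, "claw": 0.85},
  {"offset": [-3, 0, 0], "roll": 0, "claw": 0.85},
  {"offset": [0, 0, 0], "roll": 0, "claw": 0.85},
  {"offset": [0, 0, 0], "roll": 0, "claw": 0.85},
])

```text
clock: 17.75
ee_pos: [0.47, 0.0169, 0.3996]
tcp_rot: [3.125, -0.159, 0.039]
force: [0.2, -0.3, 0.2]
width: 0.072
```

```bash
python3 - <<'E'
from h import *
s=robot.observe();print(s["clock"],s["ee_pos"],s["force"])
P=[0.55876,-0.0336,-0.0859,0.107];cc,sn=np.cos(P[2]),np.sin(P[2])
def L(X): e=X[:2]-np.array(P[:2]); return (np.array([cc*e[0]+sn*e[1],-sn*e[0]+cc*e[1]])*1000).round(1)
o=[]
for n in ["scene","top"]:
    c=eyes.capture(n);a=c["color"]
    for l in ["bell","cone","flag_holder","racer"]:
        r=eyes.mark_of(n,l)[:1]
        if r: print(n,l,np.round(onz(c,r[0]["centre"],.012 if l=="racer" else 0),4),round(r[0]["conf"],2))
    q=proj(c,[.559,-.034,.11]).astype(int)
    b,g,r=[a[...,i].astype(int) for i in range(3)]
    for nm,m,z,lo in [("red",(r>130)&(g<80)&(b<80),.111,3),("white",(r>150)&(g>150)&(b>150),.106,15)]:
        k,l,st,ce=cv2.connectedComponentsWithStats(m.astype(np.uint8))
        for i in range(1,k):
            loc=L(onz(c,ce[i],z))
            if st[i,4]>lo and abs(loc[0])<8 and -100<loc[1]<75: print(n,nm,loc,st[i,4])
    o.append(cv2.resize(a[q[1]-60:q[1]+60,q[0]-60:q[0]+60],(400,400),interpolation=2))
cv2.imwrite("pics/v11.png",np.hstack(o))
E
```

```text
17.75 [0.46998467 0.01692636 0.39958595] [ 0.17688526 -0.25882294  0.16586202]
scene bell [0.4444 0.0646 0.    ] 0.73
scene cone [0.5792 0.1956 0.    ] 0.84
scene flag_holder [ 0.4431 -0.1366  0.    ] 0.73
scene racer [ 0.6493 -0.0763  0.012 ] 0.56
scene red [ 0.  -1.8] 26
scene white [-1.2 38.3] 25
scene white [ -1.6 -41.9] 33
top cone [0.5799 0.1974 0.    ] 0.81
top racer [ 0.6493 -0.0724  0.012 ] 0.9
top red [ 1.  -0.4] 20
top white [ 0.8 39. ] 40
```

View pics/v11.png

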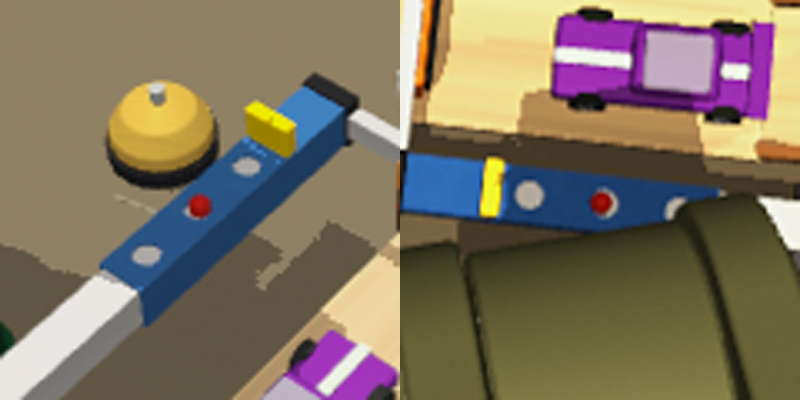

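The first hole is now at about +39–40 mm, the button stands out of the next hole, the arm is clear and the bystanders are in place. Handing in.

```bash
python3 -c "
from rig import ticket
print(ticket.finish_job())"
```

```text
the job is handed in; nothing more can be done
None
```

The stop is set one hole further out: the red button has snapped out of the next hole and the tube stopped there. The job is handed in at about 18 s on the robot's clock; no verdict was reported.

**How it went:** Two tries at pushing the lug with the jaws shut failed, because the fingertip did not cover enough of the button. I lifted, opened the jaws about 6.5 mm along the tube, pressed the button flush with the rear finger and pushed the lug with the front one. Before that I also pressed against the back of the lug and the side of the tube, at up to about 22 N, to straighten a lean in the tool.

**Last checks:**
- **Tube:** the old hole now lies about 39 mm along from the top camera. The scene camera gives 38 mm, or 40 mm measured from the button.
- **Button:** it stands out in the middle hole.
- **Robot:** the arm was clear of everything, with near-zero force.
- **Bystanders:** the cone, bell, racer and flag holder read within about 8 mm of their first positions, which is about the spread of the detector. At the end the top camera saw only the cone and racer, because the arm hid the bell and flag holder; those two rest on the scene camera alone.

**Uncertain:**
- **Force:** the highest reading was about 28 N, against the 35 N limit. Force was read only at the end of each move, so a brief higher peak would not show.
- **Button travel:** I judged it flush from the height and force of the fingertip, not by measuring its travel.

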